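Butt two glass bars in a curing fixture

ROBOT

A 6-joint arm with a two-finger parallel gripper is mounted at the origin on the work surface. World frame = base frame: x ahead of the robot, y to its left, z up, the work surface at z = 0. Lengths are in m, angles in rad, forces in N, time in s.
With the tool pointing down it reaches from about 0.4 to 0.925 m from the base axis. Payload 12.5 kg.
Tool frame: the origin (TCP) lies at the very end of the fingers, on their centre line; the grasp point (between the pads) lies 19 mm behind it; z points along the fingers, y is the line along which they close (so a half turn about z gives the same grasp; the last joint's range is limited). The gripper opens to 95 mm and grips with 3 to 60 N. Pads are 20 mm wide; open, the fingers measure 119 mm over their backs; the gripper's body (75 mm by 180 mm) begins 59 mm behind the grasp point.
Start: joints at [-1.373, 0.491, 1.559, -0, 1.092, -0.106], TCP at [0.187, -0.596, 0.215] pointing down, gripper open.
Joint ranges: [-3.1, 3.1], [-0.84, 2.19], [0.05, 2.79], [-1.13, 4.28], [0.06, 2.93], [-2.69, 2.69]. Speed limits (rad/s): [2.22, 2.22, 2.79, 3.14, 3.14, 3.14].

INTERFACE

Orientations are given as a unit quaternion [x, y, z, w].
In Python, from cell import manip gives the robot as it stands. The module is installed in compiled form; this text tells all that it offers.
- The arm moves only by the tool drive_tool, never from a script. Its argument "deltas" is a list of rows, each an object with "offset": the shift along the tool's x, y, z scaled (see below), a list of three; "turn": the turn, a rotation vector about the tool's x, y, z scaled (see below), a list of three; "jaw": the opening, from -1 (shut) to 1 (fully open). In form: [{"offset": [dx, dy, dz], "turn": [rx, ry, rz], "jaw": jaw}, ...]. A call has 1 to 20 rows; each row shifts and turns the commanded pose from where the row before left it, along the tool's axes as they then stand; what a row does not reach is not made up. The controller multiplies each number of a shift by 0.05 m and each number of a turn by 6 degrees. A row lasts 1/8 s, in which the tool goes at most 62.5 mm and 10.7 degrees, less where a joint would pass 70% of its speed; a pose out of reach is approached as far as the arm can. A call with a number of a shift or a turn outside -1 to 1 is refused whole. A call with a gripper value outside its range is refused whole. The fingers move at their own pace and stop on an object; "grip_force" is the grip in N (left out, the last holds). Time passes only in rows, so rows that do not move let the fingers close. It gives the time, the measured TCP pose, the force, the opening and the grip force at its end, in the units of the state.
- manip.observe(): the state, without advancing time (a new reading comes with each control period).
- manip.camera(name): name is "scene" or "top" or "wrist"; returns a dict with "img" (400x640x3 uint8, red, green, blue), "range_z" (400x640 float32, m along the optical axis (not along the pixel's ray), 0 where there is no reading), "fx", "fy", "cx", "cy" (pixels), "k1" (the pictures are not rectified: a ray, as slopes to the right and down, at radius r is drawn at 1 + k1 r^2 times it, then the intrinsics apply), "extrinsics" (4x4, takes a point from world to camera coordinates). Camera axes: x right, y down, z forward; pixel columns grow to the right and rows downward; lengths in m; the calibration is good to about 2 mm. A picture is of the moment at which its call begins.
- manip.job_done(): hands the job in; it is judged then, once.
The state is a dict: "clock": time; "joint_pos": joint angles; "joint_velocities": joint speeds; "joint_torque": joint torques, N m; "eef_pos": TCP position; "tool_rot": TCP orientation; "ft_force": force on the tool from outside, world axes, zero at the start; "ft_torque": the same for the moment, N m; "opening": finger opening in m; "grip_force": force on a finger pad.
Only numpy, scipy, OpenCV 4.12 (cv2) and the standard library are available. Lean on these libraries where they do the work, as an engineer would, in place of code of your own. Each camera call takes 0.05 s, during which the arm holds its last target. There are 200 camera calls.

TASK

Lay the blue glass bar on the curing fixture's board, end to end with the green bar, and slide it up so that the two butt with no gap and the green bar's far end sits fully home on the rubber stop hidden inside the black hood. Both bars must end with a long side tight against the metal fence, so that they make one straight row. Slide them gently, as they are glass, and leave the amber bar, the tin, the jar and the hammer where they are.

Things in the scene. Friction and masses are not known exactly. Their poses are not given: they have to be found in the camera images.
- blue_bar: clear cast-glass bar, cobalt blue, a plain block 120 long (its x) x 50 wide (its y) x 32 high (its z), about 0.45 kg; origin at the centre of its underside. It lies loose on the table to the robot's right, alongside a like amber bar; either may be the nearer.
- green_bar: clear cast-glass bar, sea green, a plain block 120 long (its x) x 50 wide (its y) x 32 high (its z), about 0.45 kg; origin at the centre of its underside. It lies loose on the fixture's board, near the fence and roughly parallel to it, its far end (+x of the fixture) a little way into the hood and short of the stop.
- amber_bar: clear cast-glass bar, amber, a plain block 120 long (its x) x 50 wide (its y) x 32 high (its z), about 0.45 kg; origin at the centre of its underside. A spare, to be left alone.
- fixture: fixed sealed plywood board, 420 (its x) x 150 (its y) x 12 thick, so bars lie 12 above the table; origin at the centre of its underside. An aluminium fence along its -y side (away from the robot) and a black hood over its +x end belong to it.
- fence (a point): point on the aluminium fence, at the middle of the face that bars lie against, level with the board's top. That face is the plane y = -55 of the fixture (a bar against it is centred at y = -30) and runs along the fixture's x; the fence stands 10 above the board, 22 above the table.
- mouth (a point): middle of the lower edge of the black lamp hood's mouth, at x = +100 of the fixture; the hood covers the board from there to x = +210 and is 78 high above the table; the mouth opens to -x, 145 wide, 48 high. In it, out of sight, a fixed rubber stop 30 high bars the way, 40 to 80 behind the mouth, differently each time: it can only be felt.
- tin: open blue tin, 72 across and 100 high, origin at the centre of its underside; to be left alone
- jar: closed glass jar with a white lid, 64 across and 80 high, origin at the centre of its underside; to be left alone
- hammer: hammer lying on the table beyond the amber and blue bars; to be left alone
Things that resemble listed ones, but are neither listed nor needed, are in the scene too. What is meant by the blue_bar is not pink, and is the larger of those in its own colour. Leave any pink or red look-alike of the green_bar alone.

How it is judged:
By the outcome, as a careful person would: the job done as asked, in the order asked, and still so for the second after the job is handed in, with the robot touching nothing.
It also fails if it takes over 72 s, if anything falls off the work surface, if the arm or the gripper's body presses on something with over 40 N, if the wrist force passes 120 N, or if a joint passes its speed limit or range.

## Working session

There is one attempt and no reset: what is moved stays moved. The work goes in short steps, Python scripts to look and compute and a tool call to move; the robot and the scene stay as the last step left them, time stands still between calls to the robot, and variables do not carry over. Pictures are saved under pics/ and viewed, at most 10 in all, crops included, and the job is handed in when it is done.

Besides the shell and the picture viewer there is one more tool, called after "Emit:" as name(argument=value, ...), one argument or row to a line, values as JSON. drive_tool: Moves the arm, as the interface text tells. Its arguments: {"type":"object","properties":{"deltas":{"type":"array"},"grip_force":{"type":"number"}},"required":["deltas"]}

```bash
mkdir -p pics; cat > h.py <<'E'
import numpy as np, cv2
from cell import manip
def cam(n):
    c=manip.camera(n); c['bgr']=np.ascontiguousarray(c['img'][:,:,::-1]); return c
def rays(c,uv):
    uv=np.asarray(uv,float).reshape(-1,2)
    d=np.c_[(uv[:,0]-c['cx'])/c['fx'],(uv[:,1]-c['cy'])/c['fy']]; u=d.copy()
    for _ in range(20): u=d/(1+c['k1']*(u**2).sum(1,keepdims=True))
    return u
def onplane(c,uv,z):
    u=rays(c,uv); E=np.array(c['extrinsics']); R,t=E[:3,:3],E[:3,3]
    o=-R.T@t; d=np.c_[u,np.ones(len(u))]@R
    return o+d*((z-o[2])/d[:,2])[:,None]
def proj(c,P):
    E=np.array(c['extrinsics']); q=np.atleast_2d(P)@E[:3,:3].T+E[:3,3]; s=q[:,:2]/q[:,2:]
    s=s*(1+c['k1']*(s**2).sum(1,keepdims=True)); return s*[c['fx'],c['fy']]+[c['cx'],c['cy']]
def cloud(c):
    H,W=c['range_z'].shape; v,u=np.mgrid[:H,:W]; uv=np.c_[u.ravel(),v.ravel()]
    r=rays(c,uv); z=c['range_z'].ravel()[:,None]; E=np.array(c['extrinsics'])
    return ((np.c_[r,np.ones(len(r))]*z-E[:3,3])@E[:3,:3]).reshape(H,W,3)
E
python3 - <<'E'
from h import *
for n in ("top","scene"):
    c=cam(n); cv2.imwrite(f'pics/{n}0.png',c['bgr']); print(n,c['fx'],c['cx'],c['cy'],c['k1']); print(np.round(c['extrinsics'],3))
s=manip.observe(); print(s['clock'],s['eef_pos'],s['tool_rot'],s['ft_force'],s['opening'])
E
```

```text
top 485.3926050568607 314.91246729114846 198.5794829852655 0.023341650137593352
[[-0.004 -1.     0.01  -0.186]
 [-0.998  0.003 -0.065  0.564]
 [ 0.065 -0.01  -0.998  1.221]
 [ 0.     0.     0.     1.   ]]
scene 425.3882028333231 318.8553756437914 201.62938538673058 -0.08055119559144203
[[ 0.22   0.975  0.013  0.052]
 [ 0.795 -0.171 -0.581 -0.469]
 [-0.565  0.138 -0.813  1.666]
 [ 0.     0.     0.     1.   ]]
0.1 [ 0.18692809 -0.59617489  0.21413782] [ 9.88486539e-01  1.51308074e-01 -2.75971578e-05 -4.77801800e-04] [-0.31593891 -0.16502844  0.4547959 ] 0.0953487490682633
```

View pics/top0.png

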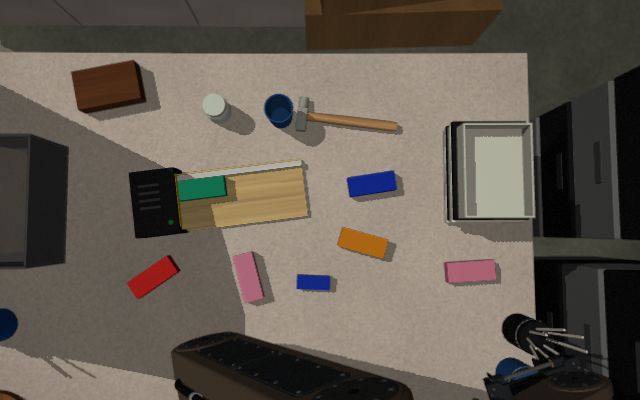

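View pics/scene0.png

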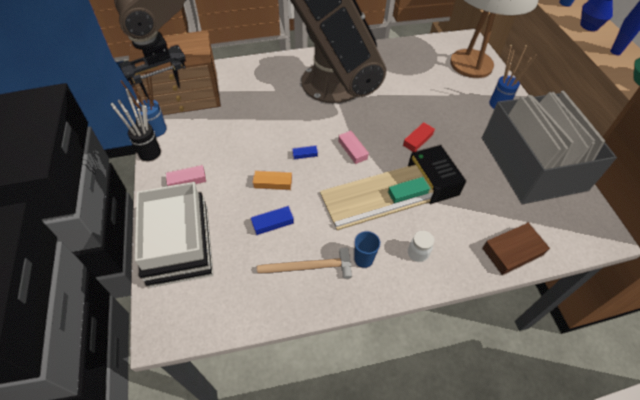

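Top view: the blue candidates are a large one at (372,183) and a small one at (313,282). The large one fits "the larger in its own colour". Amber is at (363,243). Green is at (202,187) on the board, and the red and pink look-alikes are at (153,277), (248,277) and (470,271). The fence runs from (180,173) to (302,162), and the hood is at (157,202).

```bash
cat > m.py <<'E'
from h import *
def rect(c,mask,z):
    cs,_=cv2.findContours(mask.astype(np.uint8),cv2.RETR_EXTERNAL,cv2.CHAIN_APPROX_NONE)
    out=[]
    for k in cs:
        if cv2.contourArea(k)<150: continue
        P=onplane(c,k.reshape(-1,2),z)[:,:2]
        (cx,cy),(w,h),a=cv2.minAreaRect((P*1000).astype(np.float32))
        if w<h: w,h,a=h,w,a+90
        out.append((np.round(k.reshape(-1,2).mean(0)),round(cx,1),round(cy,1),round(w,1),round(h,1),round((a+90)%180-90,2)))
    return out
E
python3 - <<'E'
from m import *
c=cam("top"); hsv=cv2.cvtColor(c['bgr'],cv2.COLOR_BGR2HSV); H,S,V=[hsv[:,:,i].astype(int) for i in range(3)]
P=cloud(c)
roi=np.zeros(H.shape,bool); roi[140:310,120:420]=1
for n,m,z in (("blue",(abs(H-117)<10)&(S>150)&roi,.032),("green",(abs(H-78)<15)&(S>120)&roi,.044),("amber",(abs(H-15)<6)&(S>190)&roi,.032)):
    for r in rect(c,m,z): print(n,r)
    mm=m&(V>np.median(V[m])*0.85)
    for r in rect(c,mm,z): print(' bright',r)
    print('  z med',np.median(P[m][:,2]), 'pts',np.round(np.median(P[m],0),4))
for (u,v) in ((372,183),(202,187),(250,210),(157,202),(250,168),(420,220)): print((u,v),np.round(P[v,u],4),hsv[v,u])
# profile across fence
for u in (190,215,240,260,280,295): print(u,[(v,*hsv[v,u].tolist()) for v in range(158,182)])
big=lambda x0,y0,x1,y1,k:cv2.resize(c['bgr'][y0:y1,x0:x1],None,fx=k,fy=k,interpolation=cv2.INTER_CUBIC)
cv2.imwrite('pics/crop0.png',big(120,150,410,300,2.7))
E
```

```text
blue (array([313., 282.]), 352.8, -182.0, 80.5, 33.8, 87.01)
blue (array([372., 183.]), 600.1, -331.4, 119.6, 49.7, -81.41)
 bright (array([313., 282.]), 352.6, -181.8, 80.1, 33.4, 87.44)
 bright (array([372., 183.]), 601.0, -331.1, 118.3, 48.0, -81.57)
  z med 0.030248478306581575 pts [ 0.5883 -0.3023  0.0302]
green (array([202., 188.]), 588.5, 95.2, 118.1, 51.4, -82.94)
 bright (array([201., 188.]), 589.6, 97.4, 112.9, 48.0, -82.95)
  z med 0.043651442596411225 pts [0.5884 0.097  0.0437]
amber (array([362., 242.]), 451.0, -306.4, 118.6, 47.8, 74.19)
 bright (array([362., 242.]), 451.1, -306.5, 118.3, 47.4, 74.28)
  z med 0.03182544772881933 pts [ 0.4519 -0.3059  0.0318]
(372, 183) [ 0.601  -0.3324  0.0328] [114 224 130]
(202, 187) [0.5913 0.0948 0.043 ] [ 79 211 110]
(250, 210) [ 0.5347 -0.021   0.0092] [ 20 117 164]
(157, 202) [0.5518 0.1937 0.0818] [ 0 18 14]
(250, 168) [ 0.642  -0.0216  0.0181] [ 21  19 173]
(420, 220) [ 0.5076 -0.4602 -0.0016] [ 16  41 166]
190 [(158, 16, 42, 158), (159, 16, 42, 158), (160, 16, 44, 162), (161, 16, 43, 166), (162, 16, 43, 166), (163, 17, 43, 166
[... 2142 characters left out ...]
114, 170), (173, 19, 113, 167), (174, 19, 115, 167), (175, 20, 115, 167), (176, 20, 115, 167), (177, 19, 116, 170), (178, 19, 113, 171), (179, 20, 115, 166), (180, 19, 115, 162), (181, 19, 114, 161)]
295 [(158, 16, 41, 169), (159, 20, 101, 172), (160, 20, 112, 152), (161, 34, 12, 175), (162, 24, 15, 175), (163, 23, 17, 176), (164, 45, 11, 179), (165, 43, 10, 178), (166, 23, 26, 88), (167, 20, 112, 105), (168, 19, 114, 145), (169, 20, 115, 167), (170, 20, 114, 168), (171, 19, 114, 168), (172, 19, 114, 168), (173, 20, 115, 169), (174, 19, 116, 170), (175, 19, 113, 170), (176, 20, 115, 169), (177, 20, 115, 166), (178, 20, 116, 161), (179, 20, 115, 155), (180, 19, 115, 157), (181, 19, 114, 172)]
```

View pics/crop0.png

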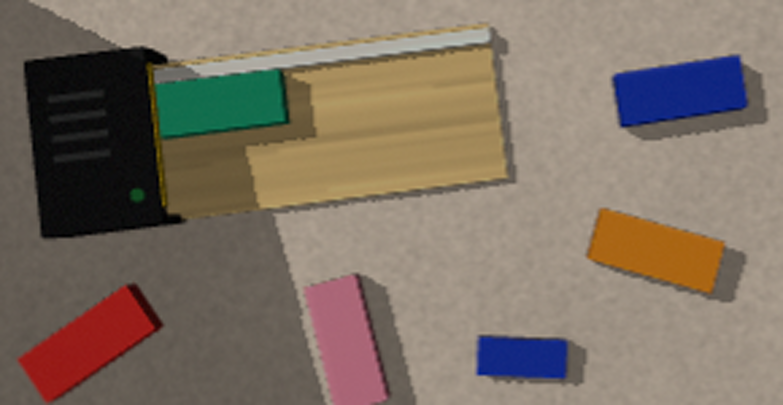

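The crop confirms the large cobalt bar at top-view (372,183) is the blue_bar; it is about 120x50, against 80x34 for the small one. Next I get the fixture frame from its edges.

```bash
cat > fix.py <<'E'
from m import *
def edge(p,thr):  # last subpixel crossing helper
    s=np.sign(p-thr); i=np.where(s[:-1]!=s[1:])[0]; return [k+(thr-p[k])/(p[k+1]-p[k]) for k in i]
def fixture(c):
    hsv=cv2.cvtColor(c['bgr'],cv2.COLOR_BGR2HSV); S=hsv[:,:,1].astype(float); V=hsv[:,:,2].astype(float)
    A=[]
    for u in range(235,299,2):      # fence inner top edge: bright->dark shadow
        col=V[158:182,u]; e=[k for k in edge(col,135) if 6<k and col[int(k)]>col[int(k)+1]]
        if e: A.append((u,158+e[0]))
    B=[]
    for v in range(175,212,2):      # board -x end, board saturation ->table
        e=edge(S[v,295:325],80)
        if e: B.append((295+e[-1],v))
    f=onplane(c,A,.022)[:,:2]; b=onplane(c,B,.012)[:,:2]
    def line(p):
        vx,vy,x,y=cv2.fitLine((p*1000).astype(np.float32),cv2.DIST_HUBER,0,.01,.01).ravel(); return np.array([x,y]),np.array([vx,vy])
    pf,df=line(f); pb,db=line(b)
    if df[1]<0: df=-df
    if db[0]<0: db=-db
    return pf,df,pb,db
E
python3 - <<'E'
from fix import *
c=cam("top"); pf,df,pb,db=fixture(c)
deg=lambda d:np.degrees(np.arctan2(d[1],d[0]))
print('fence',pf,deg(df),'end',pb,deg(db))
th=deg(df); ex=df; ey=np.array([-ex[1],ex[0]])
# origin: (pf-o).ey=-55 ; (pb-o).ex=-210
O=np.linalg.solve(np.array([ey,ex]),[pf@ey+55,pb@ex+210]); print('O',O,'theta',th)
for n,p in (('green',(589,96)),('blue',(600.5,-331.2))): print(n,'fixture xy',(np.array(p)-O)@ex,(np.array(p)-O)@ey)
w=np.median(cloud(c)[150:190,455:525,2]),cloud(c)[120:220,440:540,2].max(); print('tray z',w)
# mouth check: hood/board boundary at z .078 top edge x=100
for y in (-30,0,30): print(np.round(proj(c,np.r_[(O+100*ex+y*ey)/1000,.012])),np.round(proj(c,np.r_[(O+100*ex+y*ey)/1000,.078])))
s=manip.observe(); print(s['clock'])
E
```

```text
fence [636.74786 -51.27397] 97.280846 end [ 587.0978  -161.01147] 6.958549
O [568.5752    48.329052] theta 97.280846
green fixture xy 44.69807496023509 -26.30159633393714
blue fixture xy -380.5147815589872 16.4314440405803
tray z (np.float64(0.09636703751639245), np.float64(1.25674897031797))
[[183. 190.]] [[175. 188.]]
[[184. 202.]] [[177. 200.]]
[[185. 214.]] [[178. 213.]]
0.2
```

Emit:
drive_tool(
  deltas=[
    {"offset":[0,0,0],"turn":[0,0,-1],"jaw":1},
    {"offset":[0,0,0],"turn":[0,0,-1],"jaw":1},
    {"offset":[0,0,0],"turn":[0,0,-1],"jaw":1},
    {"offset":[0,0,0],"turn":[0,0,-1],"jaw":1},
    {"offset":[0,0,0],"turn":[0,0,-1],"jaw":1},
    {"offset":[0,0,0],"turn":[0,0,-1],"jaw":1},
    {"offset":[0,0,0],"turn":[0,0,-1],"jaw":1},
    {"offset":[0,0,0],"turn":[0,0,-1],"jaw":1},
    {"offset":[0,0,0],"turn":[0,0,-1],"jaw":1},
    {"offset":[0,0,0],"turn":[0,0,-1],"jaw":1},
    {"offset":[0,0,0],"turn":[0,0,-1],"jaw":1},
    {"offset":[0,0,0],"turn":[0,0,-1],"jaw":1},
    {"offset":[0,0,0],"turn":[0,0,-1],"jaw":1},
    {"offset":[0,0,0],"turn":[0,0,-0.52],"jaw":1},
  ],
)

```text
clock: 1.95
eef_pos: [0.187, -0.5963, 0.2145]
tool_rot: [0.652, 0.759, 0.0, -0.0]
ft_force: [-0.9, 0.2, 0.5]
opening: 0.095
grip_force: 0.0
```

Emit:
drive_tool(
  deltas=[
    {"offset":[0.4,0.9,0],"turn":[0,0,0],"jaw":1},
    {"offset":[0.4,0.9,0],"turn":[0,0,0],"jaw":1},
    {"offset":[0.4,0.9,0],"turn":[0,0,0],"jaw":1},
    {"offset":[0.4,0.9,0],"turn":[0,0,0],"jaw":1},
    {"offset":[0.4,0.9,0],"turn":[0,0,0],"jaw":1},
    {"offset":[0.4,0.9,0],"turn":[0,0,0],"jaw":1},
    {"offset":[0.4,0.9,0],"turn":[0,0,0],"jaw":1},
    {"offset":[0.4,0.9,0],"turn":[0,0,0],"jaw":1},
    {"offset":[0.4,0.9,0],"turn":[0,0,0],"jaw":1},
    {"offset":[0.4,0.9,0],"turn":[0,0,0],"jaw":1},
    {"offset":[0,0,0],"turn":[0,0,0],"jaw":1},
  ],
)

```text
clock: 3.32
eef_pos: [0.6045, -0.3296, 0.2139]
tool_rot: [0.651, 0.759, 0.0, -0.0]
ft_force: [-0.2, -0.5, 0.7]
opening: 0.0949
grip_force: 0.0
```

```bash
cat > st.py <<'E'
from m import *
from scipy.spatial.transform import Rotation as Ro
O=np.array([.5686,.0483]); TH=97.28
def state():
    s=manip.observe(); R=Ro.from_quat(s['tool_rot']).as_matrix(); p=np.array(s['eef_pos'])
    th=np.degrees(np.arctan2(R[1,0],R[0,0])); a=np.radians(TH); ex=np.array([np.cos(a),np.sin(a)]); ey=np.array([-ex[1],ex[0]])
    f=np.array(s['ft_force'])
    print('t %.2f'%s['clock'],'p',np.round(p,4),'th %.2f'%th,'tilt',np.round(R[2,:2],4),'fix xy mm',np.round([(p[:2]-O)@ex*1e3,(p[:2]-O)@ey*1e3],1),'F fixXYZ',np.round([f[:2]@ex,f[:2]@ey,f[2]],1),'open %.4f grip %.1f'%(s['opening'],s['grip_force']))
    return s,R,p,th
def go(x,y,z):   # offset units needed to world target
    s,R,p,th=state(); d=R.T@(np.array([x,y,z])-p)/.05; print('offset units',np.round(d,3)); return d
def fw(x,y):
    a=np.radians(TH); return O+np.array([np.cos(a)*x-np.sin(a)*y, np.sin(a)*x+np.cos(a)*y])/1e3
E
python3 - <<'E'
from st import *
go(.6005,-.3312,.016)
c=cam("wrist"); cv2.imwrite('pics/w1.png',c['bgr']); print(np.round(c['extrinsics'],3))
hsv=cv2.cvtColor(c['bgr'],cv2.COLOR_BGR2HSV); H,S,V=[hsv[:,:,i].astype(int) for i in range(3)]
m=(abs(H-117)<10)&(S>150)
for r in rect(c,m,.032): print(r)
mm=m&(V>np.median(V[m])*0.85)
for r in rect(c,mm,.032): print('b',r)
E
```

```text
t 3.33 p [ 0.6045 -0.3296  0.2139] th 98.73 tilt [ 0.0005 -0.0001] fix xy mm [-379.4   12.3] F fixXYZ [-0.5  0.2  0.7] open 0.0949 grip 0.0
offset units [-0.021 -0.084  3.958]
[[ 0.989  0.151 -0.    -0.549]
 [ 0.144 -0.945  0.293 -0.43 ]
 [ 0.044 -0.289 -0.956  0.269]
 [ 0.     0.     0.     1.   ]]
(array([316., 177.]), 600.7, -328.7, 117.0, 47.5, -81.42)
(array([85., 18.]), 357.6, -204.1, 35.3, 32.4, 87.2)
b (array([316., 177.]), 600.8, -329.2, 116.0, 47.5, -81.42)
b (array([84., 18.]), 357.5, -204.2, 34.6, 32.5, 88.4)
```

View pics/w1.png

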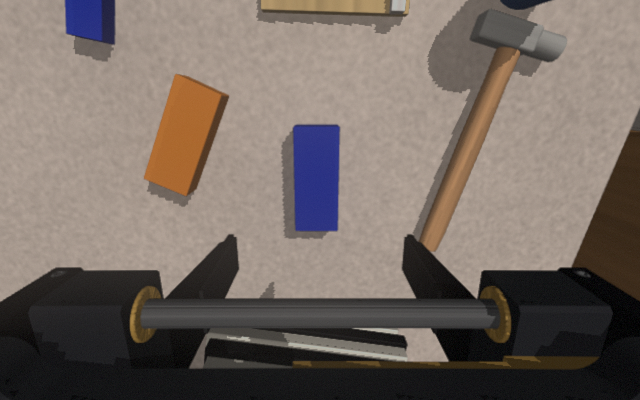

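Wrist view: the blue bar is at (316,177), centred between the fingers, with amber and the hammer well clear. The two views agree to about 2 mm, so I descend and grip.

Emit:
drive_tool(
  deltas=[
    {"offset":[0,-0.076,0.9],"turn":[0,0,0.03],"jaw":1},
    {"offset":[0,0,0.9],"turn":[0,0,0],"jaw":1},
    {"offset":[0,0,0.9],"turn":[0,0,0],"jaw":1},
    {"offset":[0,0,0.7],"turn":[0,0,0],"jaw":1},
    {"offset":[0,0,0.4],"turn":[0,0,0],"jaw":1},
    {"offset":[0,0,0.16],"turn":[0,0,0],"jaw":1},
    {"offset":[0,0,0],"turn":[0,0,0],"jaw":-1},
    {"offset":[0,0,0],"turn":[0,0,0],"jaw":-1},
    {"offset":[0,0,0],"turn":[0,0,0],"jaw":-1},
    {"offset":[0,0,0],"turn":[0,0,0],"jaw":-1},
    {"offset":[0,0,0],"turn":[0,0,0],"jaw":-1},
    {"offset":[0,0,0],"turn":[0,0,0],"jaw":-1},
    {"offset":[0,0,0],"turn":[0,0,0],"jaw":-1},
    {"offset":[0,0,0],"turn":[0,0,0],"jaw":-1},
  ],
  grip_force=25,
)

```text
clock: 5.12
eef_pos: [0.5989, -0.3325, 0.0169]
tool_rot: [0.654, 0.757, 0.0, 0.0]
ft_force: [1.3, 0.7, 3.9]
opening: 0.0499
grip_force: 25.0
```

```bash
python3 - <<'E'
from st import *
x,y=fw(-100,-27); go(x,y,.09)
E
```

```text
t 5.12 p [ 0.5989 -0.3325  0.0169] th 98.35 tilt [-0.0005  0.0006] fix xy mm [-381.6   18.2] F fixXYZ [ 0.5 -1.4  3.9] open 0.0499 grip 25.0
offset units [ 5.613  1.01  -1.464]
```

Emit:
drive_tool(
  deltas=[
    {"offset":[0,0,-0.3],"turn":[0,0,0],"jaw":-1},
    {"offset":[0,0,-0.6],"turn":[0,0,0],"jaw":-1},
    {"offset":[0,0,-0.6],"turn":[0,0,0.18],"jaw":-1},
    {"offset":[0.6,0,0],"turn":[0,0,0],"jaw":-1},
    {"offset":[0.8,0.1,0],"turn":[0,0,0],"jaw":-1},
    {"offset":[0.8,0.1,0],"turn":[0,0,0],"jaw":-1},
    {"offset":[0.8,0.1,0],"turn":[0,0,0],"jaw":-1},
    {"offset":[0.8,0.1,0],"turn":[0,0,0],"jaw":-1},
    {"offset":[0.8,0.1,0],"turn":[0,0,0],"jaw":-1},
    {"offset":[0.6,0.1,0],"turn":[0,0,0],"jaw":-1},
    {"offset":[0.4,0.1,0],"turn":[0,0,0],"jaw":-1},
    {"offset":[0,0,0],"turn":[0,0,0],"jaw":-1},
    {"offset":[0,0,0],"turn":[0,0,0],"jaw":-1},
  ],
)

```text
clock: 6.75
eef_pos: [0.5979, -0.0509, 0.0916]
tool_rot: [0.661, 0.75, -0.0, 0.0]
ft_force: [0.1, 0.2, -4.2]
opening: 0.05
grip_force: 25.0
```

```bash
python3 - <<'E'
from fix import *; from st import *
x,y=fw(-100,-23); go(x,y,.031)
c=cam("top"); hsv=cv2.cvtColor(c['bgr'],cv2.COLOR_BGR2HSV); 
c=cam("wrist"); cv2.imwrite('pics/w2.png',c['bgr'])
E
```

```text
t 6.75 p [ 0.5979 -0.0509  0.0916] th 97.25 tilt [-0.0003 -0.0002] fix xy mm [-102.1  -16.5] F fixXYZ [ 0.2 -0.1 -4.2] open 0.0500 grip 25.0
offset units [0.043 0.13  1.213]
```

View pics/w2.png

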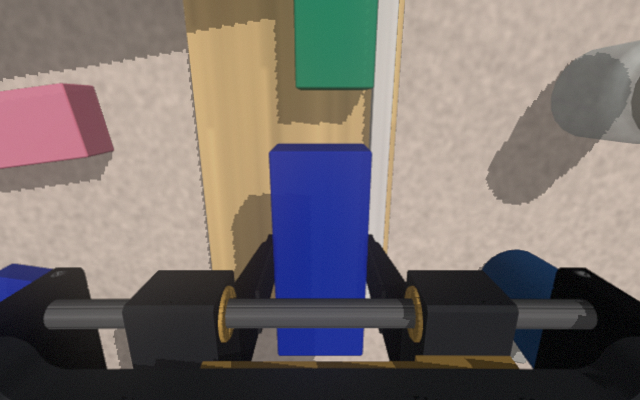

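Wrist view: the blue bar is held straight over the board with its front end at (320,147). The gap to the green end at (336,88) is open, and the fence at column ~380 is clear. Lowering.

Emit:
drive_tool(
  deltas=[
    {"offset":[0,0.12,0.3],"turn":[0,0,0],"jaw":-1},
    {"offset":[0,0,0.5],"turn":[0,0,0],"jaw":-1},
    {"offset":[0,0,0.3],"turn":[0,0,0],"jaw":-1},
    {"offset":[0,0,0.08],"turn":[0,0,0],"jaw":-1},
    {"offset":[0,0,0.03],"turn":[0,0,0],"jaw":-1},
    {"offset":[0,0,0.02],"turn":[0,0,0],"jaw":-1},
    {"offset":[0,0,0],"turn":[0,0,0],"jaw":-1},
    {"offset":[0,0,0],"turn":[0,0,0],"jaw":-1},
  ],
)

```text
clock: 7.85
eef_pos: [0.604, -0.0496, 0.0305]
tool_rot: [0.661, 0.75, 0.0, 0.0]
ft_force: [-0.2, 0.8, -3.8]
opening: 0.05
grip_force: 25.0
```

```bash
python3 - <<'E'
from st import *
state()
E
```

```text
t 7.85 p [ 0.604  -0.0496  0.0305] th 97.27 tilt [-0.0003  0.0005] fix xy mm [-101.5  -22.7] F fixXYZ [ 0.8  0.1 -3.8] open 0.0500 grip 25.0
```

Emit:
drive_tool(
  deltas=[
    {"offset":[0,0,0.02],"turn":[0,0,0],"jaw":-1},
    {"offset":[0,0,0.012],"turn":[0,0,0],"jaw":-1},
    {"offset":[0,0,0],"turn":[0,0,0],"jaw":-1},
  ],
)

```text
clock: 8.22
eef_pos: [0.6039, -0.0495, 0.0289]
tool_rot: [0.661, 0.751, 0.0, 0.0]
ft_force: [-2.7, 0.4, 2.7]
opening: 0.05
grip_force: 25.0
```

Emit:
drive_tool(
  deltas=[
    {"offset":[0,0.03,-0.004],"turn":[0,0,0],"jaw":-1},
    {"offset":[0,0.03,0],"turn":[0,0,0],"jaw":-1},
    {"offset":[0,0.02,0],"turn":[0,0,0],"jaw":-1},
    {"offset":[0,0.02,0],"turn":[0,0,0],"jaw":-1},
    {"offset":[0,0,0],"turn":[0,0,0],"jaw":-1},
  ],
)

```text
clock: 8.85
eef_pos: [0.6091, -0.0489, 0.0289]
tool_rot: [0.661, 0.751, 0.0, 0.0]
ft_force: [-1.9, -0.2, 5.1]
opening: 0.0499
grip_force: 25.0
```

```bash
python3 - <<'E'
from st import *
state()
E
```

```text
t 8.85 p [ 0.6091 -0.0489  0.0289] th 97.27 tilt [-0.0002  0.0005] fix xy mm [-101.5  -27.8] F fixXYZ [0.  1.9 5.1] open 0.0499 grip 25.0
```

Emit:
drive_tool(
  deltas=[
    {"offset":[0,0.012,0],"turn":[0,0,0],"jaw":-1},
    {"offset":[0,0.012,0],"turn":[0,0,0],"jaw":-1},
    {"offset":[0,0,0],"turn":[0,0,0],"jaw":-1},
  ],
)

```text
clock: 9.22
eef_pos: [0.6096, -0.0488, 0.0289]
tool_rot: [0.661, 0.75, -0.0, -0.0]
ft_force: [-5.0, -1.5, 7.8]
opening: 0.0498
grip_force: 25.0
```

Emit:
drive_tool(
  deltas=[
    {"offset":[0,0.012,0],"turn":[0,0,0],"jaw":-1},
    {"offset":[0,0,0],"turn":[0,0,0],"jaw":-1},
  ],
)

```text
clock: 9.48
eef_pos: [0.6096, -0.0488, 0.0289]
tool_rot: [0.661, 0.75, -0.001, -0.001]
ft_force: [-8.2, -2.4, 10.6]
opening: 0.0501
grip_force: 25.0
```

Emit:
drive_tool(
  deltas=[
    {"offset":[0,0.012,0],"turn":[0,0,0],"jaw":-1},
    {"offset":[0,0,0],"turn":[0,0,0],"jaw":-1},
  ],
)

```text
clock: 9.72
eef_pos: [0.6096, -0.0487, 0.0289]
tool_rot: [0.661, 0.75, -0.001, -0.001]
ft_force: [-11.5, -2.3, 11.7]
opening: 0.0496
grip_force: 25.0
```

The forces show the blue bar in contact with the fence, with Fy rising and no motion. Next I relax, open, and straddle along to the green bar.

Emit:
drive_tool(
  deltas=[
    {"offset":[0,-0.022,-0.01],"turn":[0,0,0],"jaw":-1},
    {"offset":[0,0,0],"turn":[0,0,0],"jaw":1},
    {"offset":[0,0,0],"turn":[0,0,0],"jaw":1},
    {"offset":[0,0,0],"turn":[0,0,0],"jaw":1},
    {"offset":[0,0,0],"turn":[0,0,0],"jaw":1},
    {"offset":[0,0,0],"turn":[0,0,0],"jaw":1},
    {"offset":[0.2,0,0],"turn":[0,0,0],"jaw":1},
    {"offset":[0.4,0,0],"turn":[0,0,0],"jaw":1},
    {"offset":[0.5,0,0],"turn":[0,0,0],"jaw":1},
    {"offset":[0.5,0,0],"turn":[0,0,0],"jaw":1},
    {"offset":[0.5,0,0],"turn":[0,0,0],"jaw":1},
    {"offset":[0.3,0,0],"turn":[0,0,0],"jaw":1},
    {"offset":[0.2,0,0],"turn":[0,0,0],"jaw":1},
    {"offset":[0,0,0],"turn":[0,0,0],"jaw":1},
  ],
)

```text
clock: 11.48
eef_pos: [0.5936, 0.0807, 0.0292]
tool_rot: [0.661, 0.751, -0.0, 0.0]
ft_force: [0.1, -0.6, -0.5]
opening: 0.095
grip_force: 0.0
```

```bash
python3 - <<'E'
from st import *
state()
c=cam("top"); cv2.imwrite('pics/t3.png',cv2.resize(c['bgr'][140:260,110:350],None,fx=3.2,fy=3.2,interpolation=cv2.INTER_CUBIC))
E
```

```text
t 11.47 p [0.5936 0.0807 0.0292] th 97.31 tilt [-0.0001 -0.    ] fix xy mm [ 29.  -28.9] F fixXYZ [-0.6 -0.  -0.5] open 0.0950 grip 0.0
```

View pics/t3.png

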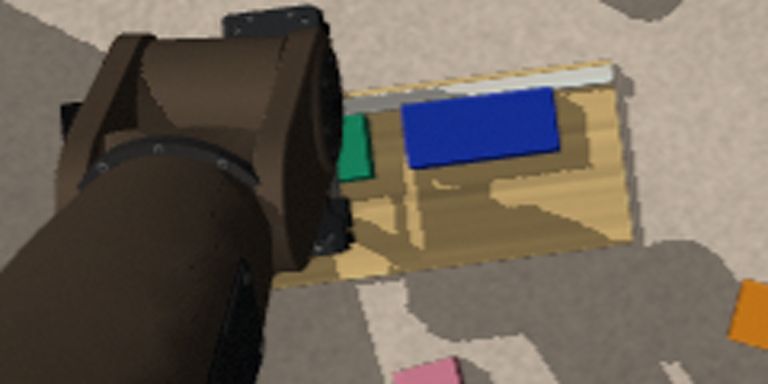

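The enlarged view shows the blue bar flush along the fence at (480,125) and the green end at (355,145) in the gripper's straddle. I now grip the green bar lightly and nudge it to the fence.

Emit:
drive_tool(
  deltas=[
    {"offset":[0,-0.045,0],"turn":[0,0,0],"jaw":1},
    {"offset":[0,0,0],"turn":[0,0,0],"jaw":-1},
    {"offset":[0,0,0],"turn":[0,0,0],"jaw":-1},
    {"offset":[0,0,0],"turn":[0,0,0],"jaw":-1},
    {"offset":[0,0,0],"turn":[0,0,0],"jaw":-1},
    {"offset":[0,0,0],"turn":[0,0,0],"jaw":-1},
    {"offset":[0,0,0],"turn":[0,0,0],"jaw":-1},
    {"offset":[0,0,0],"turn":[0,0,0],"jaw":-1},
    {"offset":[0,0,0],"turn":[0,0,0],"jaw":-1},
  ],
  grip_force=12,
)

```text
clock: 12.65
eef_pos: [0.5913, 0.0799, 0.0292]
tool_rot: [0.661, 0.751, -0.0, -0.0]
ft_force: [-0.7, 0.7, -0.0]
opening: 0.05
grip_force: 12.0
```

```bash
python3 - <<'E'
from st import *
state()
E
```

```text
t 12.65 p [0.5913 0.0799 0.0292] th 97.27 tilt [-0.0001 -0.0002] fix xy mm [ 28.5 -26.6] F fixXYZ [ 0.8  0.6 -0. ] open 0.0500 grip 12.0
```

Emit:
drive_tool(
  deltas=[
    {"offset":[0,0.012,0],"turn":[0,0,0],"jaw":-1},
    {"offset":[0,0.012,0],"turn":[0,0,0],"jaw":-1},
    {"offset":[0,0.012,0],"turn":[0,0,0],"jaw":-1},
    {"offset":[0,0,0],"turn":[0,0,0],"jaw":-1},
  ],
)

```text
clock: 13.15
eef_pos: [0.5932, 0.0802, 0.0292]
tool_rot: [0.661, 0.751, -0.0, 0.0]
ft_force: [-1.5, 1.0, 0.1]
opening: 0.05
grip_force: 12.0
```

Emit:
drive_tool(
  deltas=[
    {"offset":[0,0.012,0],"turn":[0,0,0],"jaw":-1},
    {"offset":[0,0,0],"turn":[0,0,0],"jaw":-1},
  ],
)

```text
clock: 13.4
eef_pos: [0.5933, 0.0802, 0.0292]
tool_rot: [0.661, 0.75, -0.0, -0.0]
ft_force: [-5.3, -0.8, 2.7]
opening: 0.0497
grip_force: 12.0
```

Emit:
drive_tool(
  deltas=[
    {"offset":[0,0.012,0],"turn":[0,0,0],"jaw":-1},
    {"offset":[0,0,0],"turn":[0,0,0],"jaw":-1},
  ],
)

```text
clock: 13.65
eef_pos: [0.5934, 0.0804, 0.0292]
tool_rot: [0.661, 0.75, -0.001, -0.001]
ft_force: [-7.4, -0.2, 4.8]
opening: 0.0497
grip_force: 12.0
```

```bash
python3 - <<'E'
from st import *
state()
E
```

```text
t 13.65 p [0.5934 0.0804 0.0292] th 97.25 tilt [ 0.0003 -0.0022] fix xy mm [ 28.7 -28.7] F fixXYZ [0.7 7.4 4.8] open 0.0497 grip 12.0
```

Emit:
drive_tool(
  deltas=[
    {"offset":[0,-0.025,0],"turn":[0,0,0],"jaw":-1},
    {"offset":[0,0,0],"turn":[0,0,0],"jaw":1},
    {"offset":[0,0,0],"turn":[0,0,0],"jaw":1},
    {"offset":[0,0,0],"turn":[0,0,0],"jaw":1},
    {"offset":[0,0,0],"turn":[0,0,0.03],"jaw":1},
    {"offset":[-0.2,0,0],"turn":[0,0,0],"jaw":1},
    {"offset":[-0.4,0,0],"turn":[0,0,0],"jaw":1},
    {"offset":[-0.5,0,0],"turn":[0,0,0],"jaw":1},
    {"offset":[-0.5,0,0],"turn":[0,0,0],"jaw":1},
    {"offset":[-0.5,0,0],"turn":[0,0,0],"jaw":1},
    {"offset":[-0.4,0,0],"turn":[0,0,0],"jaw":1},
    {"offset":[-0.1,0,0],"turn":[0,0,0],"jaw":1},
    {"offset":[0,0,0],"turn":[0,0,0],"jaw":1},
  ],
)

```text
clock: 15.28
eef_pos: [0.6091, -0.049, 0.0292]
tool_rot: [0.662, 0.749, -0.0, -0.0]
ft_force: [0.1, 0.1, -0.5]
opening: 0.0954
grip_force: 0.0
```

```bash
python3 - <<'E'
from st import *
state()
c=cam("wrist"); cv2.imwrite('pics/w4.png',c['bgr'])
E
```

```text
t 15.28 p [ 0.6091 -0.049   0.0292] th 97.05 tilt [ 0.     -0.0001] fix xy mm [-101.7  -27.9] F fixXYZ [ 0.  -0.1 -0.5] open 0.0954 grip 0.0
```

View pics/w4.png

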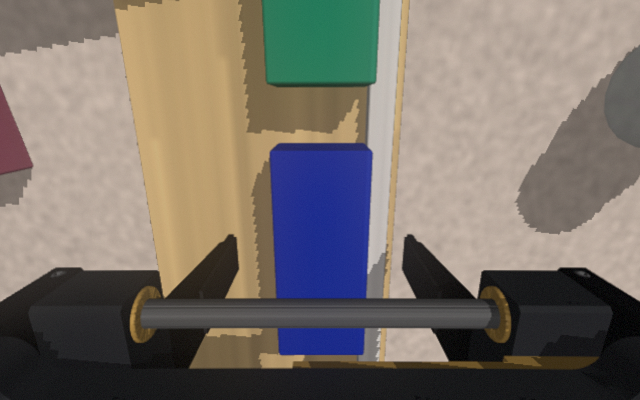

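Wrist view: the blue bar at (320,250) and the green end at (322,83) both lie along the fence, about 25 mm apart. I grip the blue bar and slide it up slowly.

Emit:
drive_tool(
  deltas=[
    {"offset":[0,0,0],"turn":[0,0,0],"jaw":-1},
    {"offset":[0,0,0],"turn":[0,0,0],"jaw":-1},
    {"offset":[0,0,0],"turn":[0,0,0],"jaw":-1},
    {"offset":[0,0,0],"turn":[0,0,0],"jaw":-1},
    {"offset":[0,0,0],"turn":[0,0,0],"jaw":-1},
    {"offset":[0,0,0],"turn":[0,0,0],"jaw":-1},
    {"offset":[0,0,0],"turn":[0,0,0],"jaw":-1},
    {"offset":[0.03,0,0],"turn":[0,0,0],"jaw":-1},
    {"offset":[0.05,0,0],"turn":[0,0,0],"jaw":-1},
    {"offset":[0.05,0,0],"turn":[0,0,0],"jaw":-1},
    {"offset":[0.05,0,0],"turn":[0,0,0],"jaw":-1},
    {"offset":[0.05,0,0],"turn":[0,0,0],"jaw":-1},
    {"offset":[0.05,0,0],"turn":[0,0,0],"jaw":-1},
    {"offset":[0.03,0,0],"turn":[0,0,0],"jaw":-1},
  ],
  grip_force=20,
)

```text
clock: 17.08
eef_pos: [0.6073, -0.0333, 0.0292]
tool_rot: [0.662, 0.749, -0.0, 0.0]
ft_force: [0.2, -1.8, -0.0]
opening: 0.0497
grip_force: 20.0
```

```bash
python3 - <<'E'
from st import *
state()
E
```

```text
t 17.07 p [ 0.6073 -0.0333  0.0292] th 97.09 tilt [-0.0001  0.0001] fix xy mm [-85.8 -28. ] F fixXYZ [-1.8  0.  -0. ] open 0.0497 grip 20.0
```

Emit:
drive_tool(
  deltas=[
    {"offset":[0.03,0,0],"turn":[0,0,0],"jaw":-1},
    {"offset":[0.03,0,0],"turn":[0,0,0],"jaw":-1},
    {"offset":[0.03,0,0],"turn":[0,0,0],"jaw":-1},
    {"offset":[0.03,0,0],"turn":[0,0,0],"jaw":-1},
    {"offset":[0.03,0,0],"turn":[0,0,0],"jaw":-1},
    {"offset":[0.03,0,0],"turn":[0,0,0],"jaw":-1},
    {"offset":[0.03,0,0],"turn":[0,0,0],"jaw":-1},
    {"offset":[0.03,0,0],"turn":[0,0,0],"jaw":-1},
    {"offset":[0.03,0,0],"turn":[0,0,0],"jaw":-1},
    {"offset":[0.03,0,0],"turn":[0,0,0],"jaw":-1},
  ],
)

```text
clock: 18.32
eef_pos: [0.6055, -0.0186, 0.0292]
tool_rot: [0.662, 0.749, -0.0, 0.0]
ft_force: [0.3, -3.6, 0.1]
opening: 0.0501
grip_force: 20.0
```

Emit:
drive_tool(
  deltas=[
    {"offset":[0.03,0,0],"turn":[0,0,0],"jaw":-1},
    {"offset":[0.03,0,0],"turn":[0,0,0],"jaw":-1},
    {"offset":[0.03,0,0],"turn":[0,0,0],"jaw":-1},
    {"offset":[0.03,0,0],"turn":[0,0,0],"jaw":-1},
    {"offset":[0.03,0,0],"turn":[0,0,0],"jaw":-1},
    {"offset":[0.03,0,0],"turn":[0,0,0],"jaw":-1},
  ],
)

```text
clock: 19.08
eef_pos: [0.6043, -0.0095, 0.0292]
tool_rot: [0.662, 0.749, -0.0, 0.0]
ft_force: [-0.0, -2.3, 0.7]
opening: 0.0497
grip_force: 20.0
```

```bash
python3 - <<'E'
from st import *
state()
E
```

```text
t 19.07 p [ 0.6043 -0.0095  0.0292] th 97.09 tilt [-0.0001  0.0001] fix xy mm [-61.9 -28.1] F fixXYZ [-2.3  0.3  0.7] open 0.0497 grip 20.0
```

Emit:
drive_tool(
  deltas=[
    {"offset":[0.03,0,0],"turn":[0,0,0],"jaw":-1},
    {"offset":[0.03,0,0],"turn":[0,0,0],"jaw":-1},
    {"offset":[0.03,0,0],"turn":[0,0,0],"jaw":-1},
    {"offset":[0.03,0,0],"turn":[0,0,0],"jaw":-1},
    {"offset":[0.03,0,0],"turn":[0,0,0],"jaw":-1},
    {"offset":[0.03,0,0],"turn":[0,0,0],"jaw":-1},
    {"offset":[0.03,0,0],"turn":[0,0,0],"jaw":-1},
    {"offset":[0.03,0,0],"turn":[0,0,0],"jaw":-1},
    {"offset":[0.03,0,0],"turn":[0,0,0],"jaw":-1},
    {"offset":[0.03,0,0],"turn":[0,0,0],"jaw":-1},
  ],
)

```text
clock: 20.32
eef_pos: [0.6025, 0.0053, 0.0292]
tool_rot: [0.662, 0.749, -0.0, 0.0]
ft_force: [0.5, -2.2, 0.8]
opening: 0.0498
grip_force: 20.0
```

Emit:
drive_tool(
  deltas=[
    {"offset":[0.02,0,0],"turn":[0,0,0],"jaw":-1},
    {"offset":[0.02,0,0],"turn":[0,0,0],"jaw":-1},
    {"offset":[0.02,0,0],"turn":[0,0,0],"jaw":-1},
    {"offset":[0.02,0,0],"turn":[0,0,0],"jaw":-1},
  ],
)

```text
clock: 20.82
eef_pos: [0.602, 0.0092, 0.0292]
tool_rot: [0.662, 0.749, -0.0, 0.0]
ft_force: [0.3, -2.7, 1.2]
opening: 0.0498
grip_force: 20.0
```

Emit:
drive_tool(
  deltas=[
    {"offset":[0.02,0,0],"turn":[0,0,0],"jaw":-1},
    {"offset":[0.02,0,0],"turn":[0,0,0],"jaw":-1},
    {"offset":[0.02,0,0],"turn":[0,0,0],"jaw":-1},
    {"offset":[0.02,0,0],"turn":[0,0,0],"jaw":-1},
  ],
)

```text
clock: 21.32
eef_pos: [0.6015, 0.0132, 0.0292]
tool_rot: [0.662, 0.749, -0.0, 0.0]
ft_force: [0.3, -3.4, 1.9]
opening: 0.0497
grip_force: 20.0
```

```bash
python3 - <<'E'
from st import *
state()
E
```

```text
t 21.32 p [0.6015 0.0132 0.0292] th 97.08 tilt [-0.0001 -0.    ] fix xy mm [-39.  -28.2] F fixXYZ [-3.4  0.2  1.9] open 0.0497 grip 20.0
```

Emit:
drive_tool(
  deltas=[
    {"offset":[0.02,0,0],"turn":[0,0,0],"jaw":-1},
    {"offset":[0.02,0,0],"turn":[0,0,0],"jaw":-1},
    {"offset":[0.02,0,0],"turn":[0,0,0],"jaw":-1},
    {"offset":[0.02,0,0],"turn":[0,0,0],"jaw":-1},
  ],
)

```text
clock: 21.82
eef_pos: [0.601, 0.0172, 0.0292]
tool_rot: [0.662, 0.749, -0.0, 0.0]
ft_force: [-0.3, -3.6, 2.2]
opening: 0.0502
grip_force: 20.0
```

Emit:
drive_tool(
  deltas=[
    {"offset":[0.02,0,0],"turn":[0,0,0],"jaw":-1},
    {"offset":[0.02,0,0],"turn":[0,0,0],"jaw":-1},
    {"offset":[0.02,0,0],"turn":[0,0,0],"jaw":-1},
    {"offset":[0.02,0,0],"turn":[0,0,0],"jaw":-1},
  ],
)

```text
clock: 22.32
eef_pos: [0.6005, 0.0212, 0.0292]
tool_rot: [0.662, 0.749, -0.0, 0.0]
ft_force: [-0.4, -3.6, 1.8]
opening: 0.0499
grip_force: 20.0
```

Emit:
drive_tool(
  deltas=[
    {"offset":[0.02,0,0],"turn":[0,0,0],"jaw":-1},
    {"offset":[0.02,0,0],"turn":[0,0,0],"jaw":-1},
    {"offset":[0.02,0,0],"turn":[0,0,0],"jaw":-1},
    {"offset":[0.02,0,0],"turn":[0,0,0],"jaw":-1},
  ],
)

```text
clock: 22.82
eef_pos: [0.6, 0.0252, 0.0292]
tool_rot: [0.662, 0.749, -0.0, 0.0]
ft_force: [-0.3, -3.8, 1.8]
opening: 0.0496
grip_force: 20.0
```

Emit:
drive_tool(
  deltas=[
    {"offset":[0.02,0,0],"turn":[0,0,0],"jaw":-1},
    {"offset":[0.02,0,0],"turn":[0,0,0],"jaw":-1},
    {"offset":[0.02,0,0],"turn":[0,0,0],"jaw":-1},
    {"offset":[0.02,0,0],"turn":[0,0,0],"jaw":-1},
  ],
)

```text
clock: 23.32
eef_pos: [0.5995, 0.0291, 0.0292]
tool_rot: [0.662, 0.749, -0.0, 0.0]
ft_force: [0.2, -4.6, 1.6]
opening: 0.0498
grip_force: 20.0
```

Emit:
drive_tool(
  deltas=[
    {"offset":[0.02,0,0],"turn":[0,0,0],"jaw":-1},
    {"offset":[0.02,0,0],"turn":[0,0,0],"jaw":-1},
    {"offset":[0.02,0,0],"turn":[0,0,0],"jaw":-1},
    {"offset":[0.02,0,0],"turn":[0,0,0],"jaw":-1},
  ],
)

```text
clock: 23.82
eef_pos: [0.599, 0.0331, 0.0292]
tool_rot: [0.662, 0.749, -0.0, 0.0]
ft_force: [1.2, -3.7, 3.1]
opening: 0.0496
grip_force: 20.0
```

Emit:
drive_tool(
  deltas=[
    {"offset":[0.02,0,0],"turn":[0,0,0],"jaw":-1},
    {"offset":[0.02,0,0],"turn":[0,0,0],"jaw":-1},
    {"offset":[0.02,0,0],"turn":[0,0,0],"jaw":-1},
    {"offset":[0.02,0,0],"turn":[0,0,0],"jaw":-1},
  ],
)

```text
clock: 24.32
eef_pos: [0.5985, 0.0371, 0.0292]
tool_rot: [0.662, 0.749, -0.0, 0.0]
ft_force: [0.5, -4.1, 2.9]
opening: 0.0501
grip_force: 20.0
```

Emit:
drive_tool(
  deltas=[
    {"offset":[0.02,0,0],"turn":[0,0,0],"jaw":-1},
    {"offset":[0.02,0,0],"turn":[0,0,0],"jaw":-1},
    {"offset":[0.02,0,0],"turn":[0,0,0],"jaw":-1},
    {"offset":[0.02,0,0],"turn":[0,0,0],"jaw":-1},
  ],
)

```text
clock: 24.82
eef_pos: [0.5982, 0.0398, 0.0292]
tool_rot: [0.662, 0.75, -0.0, 0.001]
ft_force: [0.9, -18.7, 0.8]
opening: 0.0499
grip_force: 20.0
```

Emit:
drive_tool(
  deltas=[
    {"offset":[0,0,0],"turn":[0,0,0],"jaw":-1},
    {"offset":[0,0,0],"turn":[0,0,0],"jaw":-1},
  ],
)

```text
clock: 25.08
eef_pos: [0.5982, 0.0398, 0.0292]
tool_rot: [0.662, 0.75, -0.0, 0.001]
ft_force: [-0.1, -13.9, 2.2]
opening: 0.0501
grip_force: 20.0
```

```bash
python3 - <<'E'
from st import *
state()
E
```

```text
t 25.07 p [0.5982 0.0398 0.0292] th 97.10 tilt [-0.0014  0.0001] fix xy mm [-12.2 -28.3] F fixXYZ [-13.7   1.9   2.2] open 0.0501 grip 20.0
```

The stop is felt: 14–19 N with no further motion, and the far end is near x≈169, which is inside the allowed range. I relax, open, lift and look.

Emit:
drive_tool(
  deltas=[
    {"offset":[-0.02,0,0],"turn":[0,0,0],"jaw":-1},
    {"offset":[0,0,0],"turn":[0,0,0],"jaw":1},
    {"offset":[0,0,0],"turn":[0,0,0],"jaw":1},
    {"offset":[0,0,0],"turn":[0,0,0],"jaw":1},
    {"offset":[0,0,0],"turn":[0,0,0],"jaw":1},
    {"offset":[0,0,-0.5],"turn":[0,0,0],"jaw":1},
    {"offset":[0,0,-0.8],"turn":[0,0,0],"jaw":1},
    {"offset":[-0.8,0,-0.3],"turn":[0,0,0],"jaw":1},
    {"offset":[-0.8,0,0],"turn":[0,0,0],"jaw":1},
    {"offset":[-0.8,0,0],"turn":[0,0,0],"jaw":1},
    {"offset":[0,0,0],"turn":[0,0,0],"jaw":1},
  ],
)

```text
clock: 26.45
eef_pos: [0.6131, -0.0814, 0.1092]
tool_rot: [0.663, 0.748, 0.0, 0.0]
ft_force: [0.3, 0.0, -0.7]
opening: 0.0952
grip_force: 0.0
```

```bash
python3 - <<'E'
from st import *
state()
c=cam("wrist"); cv2.imwrite('pics/w5.png',cv2.resize(c['bgr'][0:260,200:480],None,fx=2.3,fy=2.3,interpolation=cv2.INTER_CUBIC))
E
```

```text
t 26.45 p [ 0.6131 -0.0814  0.1092] th 96.92 tilt [-0.0003  0.0003] fix xy mm [-134.3  -27.7] F fixXYZ [-0.  -0.3 -0.7] open 0.0952 grip 0.0
```

View pics/w5.png

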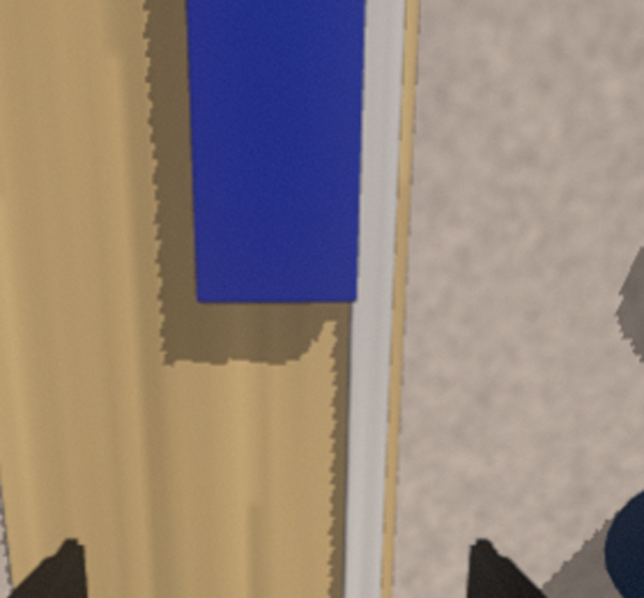

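The enlarged wrist view shows the blue bar's rear end at (276,300), with its side along the fence at column ~360. To make sure there is no gap, I shut the jaws and push the rear end gently.

Emit:
drive_tool(
  deltas=[
    {"offset":[0,0.02,0.5],"turn":[0,0,0],"jaw":-1},
    {"offset":[0,0,0.6],"turn":[0,0,0],"jaw":-1},
    {"offset":[0,0,0.4],"turn":[0,0,0],"jaw":-1},
    {"offset":[0,0,0.2],"turn":[0,0,0],"jaw":-1},
    {"offset":[0,0,0.04],"turn":[0,0,0],"jaw":-1},
    {"offset":[0,0,0],"turn":[0,0,0],"jaw":-1},
    {"offset":[0.3,0,0],"turn":[0,0,0],"jaw":-1},
    {"offset":[0.3,0,0],"turn":[0,0,0],"jaw":-1},
    {"offset":[0.1,0,0],"turn":[0,0,0],"jaw":-1},
    {"offset":[0.05,0,0],"turn":[0,0,0],"jaw":-1},
    {"offset":[0.04,0,0],"turn":[0,0,0],"jaw":-1},
    {"offset":[0,0,0],"turn":[0,0,0],"jaw":-1},
  ],
)

```text
clock: 28.0
eef_pos: [0.6091, -0.0399, 0.0222]
tool_rot: [0.662, 0.749, -0.0, 0.0]
ft_force: [-0.8, 1.7, 0.4]
opening: 0.0005
grip_force: 0.0
```

```bash
python3 - <<'E'
from st import *
state()
E
```

```text
t 28.00 p [ 0.6091 -0.0399  0.0222] th 97.08 tilt [-0.0001  0.    ] fix xy mm [-92.6 -29. ] F fixXYZ [1.8 0.6 0.4] open 0.0005 grip 0.0
```

Emit:
drive_tool(
  deltas=[
    {"offset":[0.03,0,0],"turn":[0,0,0],"jaw":-1},
    {"offset":[0.03,0,0],"turn":[0,0,0],"jaw":-1},
    {"offset":[0.03,0,0],"turn":[0,0,0],"jaw":-1},
    {"offset":[0.02,0,0],"turn":[0,0,0],"jaw":-1},
    {"offset":[0.02,0,0],"turn":[0,0,0],"jaw":-1},
  ],
)

```text
clock: 28.62
eef_pos: [0.6083, -0.0333, 0.0222]
tool_rot: [0.662, 0.749, -0.0, 0.0]
ft_force: [-0.3, 0.0, -0.2]
opening: 0.0006
grip_force: 0.0
```

Emit:
drive_tool(
  deltas=[
    {"offset":[0.02,0,0],"turn":[0,0,0],"jaw":-1},
    {"offset":[0.02,0,0],"turn":[0,0,0],"jaw":-1},
  ],
)

```text
clock: 28.88
eef_pos: [0.608, -0.0313, 0.0222]
tool_rot: [0.662, 0.749, -0.0, 0.0]
ft_force: [-0.6, -0.1, 0.5]
opening: 0.0
grip_force: 0.0
```

Emit:
drive_tool(
  deltas=[
    {"offset":[0.02,0,0],"turn":[0,0,0],"jaw":-1},
    {"offset":[0.02,0,0],"turn":[0,0,0],"jaw":-1},
  ],
)

```text
clock: 29.12
eef_pos: [0.608, -0.0304, 0.0222]
tool_rot: [0.662, 0.75, -0.0, 0.001]
ft_force: [0.8, -13.2, -1.3]
opening: 0.0005
grip_force: 6.3
```

The push met solid resistance at once (13 N), so the row is tight. I back off, rise and look at the joint.

Emit:
drive_tool(
  deltas=[
    {"offset":[-0.05,0,0],"turn":[0,0,0],"jaw":-1},
    {"offset":[-0.4,0,0],"turn":[0,0,0],"jaw":-1},
    {"offset":[0,0,-0.8],"turn":[0,0,0],"jaw":-1},
    {"offset":[0,0,-1],"turn":[0,0,0],"jaw":-1},
    {"offset":[0,0,-1],"turn":[0,0,0],"jaw":-1},
    {"offset":[0.4,0,-1],"turn":[0,0,0],"jaw":-1},
    {"offset":[0.6,0,0],"turn":[0,0,0],"jaw":-1},
    {"offset":[0.3,0,0],"turn":[0,0,0],"jaw":-1},
    {"offset":[0,0,0],"turn":[0,0,0],"jaw":-1},
    {"offset":[0,0,0],"turn":[0,0,0],"jaw":-1},
  ],
)

```text
clock: 30.38
eef_pos: [0.6026, 0.012, 0.2115]
tool_rot: [0.662, 0.749, -0.0, -0.0]
ft_force: [-1.2, -0.4, -0.5]
opening: 0.0005
grip_force: 0.0
```

```bash
python3 - <<'E'
from st import *
state()
c=cam("wrist"); cv2.imwrite('pics/w6.png',cv2.resize(c['bgr'][0:240,220:440],None,fx=2.5,fy=2.5,interpolation=cv2.INTER_CUBIC))
hsv=cv2.cvtColor(c['bgr'],cv2.COLOR_BGR2HSV); H,S,V=[hsv[:,:,i].astype(int) for i in range(3)]
a=np.radians(97.1); ex=np.array([np.cos(a),np.sin(a)]); ey=np.array([-ex[1],ex[0]])
def fx(p): q=p[:,:2]-O; return np.c_[q@ex,q@ey]*1e3
for n,m in (('blue',(abs(H-117)<10)&(S>150)),('green',(abs(H-78)<15)&(S>120))):
    m=m&(V>np.median(V[m])*.8); v,u=np.where(m)
    e=[]
    for r in np.unique(v):
        k=u[v==r]
        if len(k)>20: e.append((r,k.min(),k.max()))
    e=np.array(e); i=np.linspace(4,len(e)-5,7).astype(int)
    L=fx(onplane(c,np.c_[e[i,1]-.5,e[i,0]],.044)); Rr=fx(onplane(c,np.c_[e[i,2]+.5,e[i,0]],.044))
    print(n,'rows',e[0,0],e[-1,0],'ends x',np.round(fx(onplane(c,[[e[0,1:].mean(),e[0,0]-.5],[e[-1,1:].mean(),e[-1,0]+.5]],.044))[:,0],1))
    print(' fence side (x,y)',np.round(Rr,1).tolist()); print(' near side',np.round(L[:,1],1))
E
```

```text
t 30.38 p [0.6026 0.012  0.2115] th 97.07 tilt [-0.     -0.0011] fix xy mm [-40.3 -29.1] F fixXYZ [-0.3  1.3 -0.5] open 0.0005 grip 0.0
blue rows 97 297 ends x [  49.1 -179.4]
 fence side (x,y) [[44.8, -53.4], [24.6, -52.8], [3.5, -53.2], [-19.4, -52.6], [-42.1, -53.0], [-65.8, -53.4], [-173.1, -205.6]]
 near side [ -4.8  -5.3  -5.8  -5.3  -5.8  -5.3 240.3]
green rows 35 94 ends x [104.1  50.9]
 fence side (x,y) [[100.3, -54.1], [93.4, -53.3], [85.7, -53.5], [78.6, -53.7], [70.6, -53.8], [63.4, -53.0], [55.1, -53.2]]
 near side [-5.3 -5.1 -5.8 -5.6 -5.4 -5.3 -5.1]
```

View pics/w6.png

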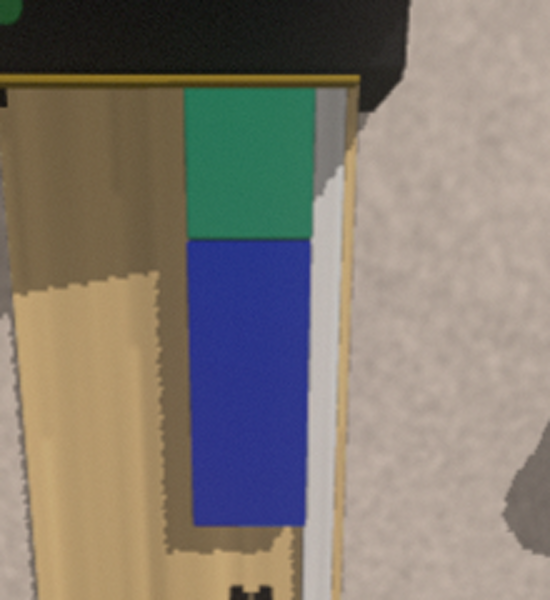

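The enlarged wrist view shows green (250,160) and blue (250,380) butted at row 240, in one straight row along the fence. The fence-side edges measure y≈-53 to -54 for both bars, and the joint is at x≈50. The robot is clear of everything, so I hand in.

```bash
python3 -c "
from cell import manip
print(manip.job_done())"
```

```text
the job is handed in; nothing more can be done
None
```

I handed the job in at about 30 s: the blue bar butts the green with no visible gap, both lie straight along the fence, the green bar's far end was pushed onto the stop about 70 mm inside the hood (found by feel), and I did not touch the amber bar, tin, jar or hammer.

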